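# Lay the drive key in the mill shaft between bench centres

### The arm

A 6-joint arm with a two-finger parallel gripper is mounted at the origin on the work surface. World frame = base frame: x ahead of the robot, y to its left, z up, the work surface at z = 0. Lengths are in m, angles in rad, forces in N, time in s.
With the tool pointing down it reaches from about 0.35 to 0.975 m from the base axis. Payload 4.9 kg.
Tool frame: the origin (TCP) lies midway between the tips of the shut fingers; the grasp point (between the pads) lies 19 mm behind it; z points along the fingers, y is the line along which they close (so a half turn about z gives the same grasp; the last joint's range is limited). The gripper opens to 85 mm and grips with 20 to 120 N. Pads are 22 mm wide; open, the fingers measure 114 mm over their backs; the gripper's body (76 mm by 85 mm) begins 54 mm behind the grasp point. The pads swing forward as they close: fully open they stand 13 mm farther back than shut.
Start: joints at [-1.402, 0.053, 1.613, -0, 1.476, -0.119], TCP at [0.177, -0.599, 0.231] pointing down, gripper open.
Joint ranges: [-3.01, 3.01], [-1.01, 2.22], [0.06, 2.58], [-1.02, 4.17], [0.09, 2.62], [-3.14, 3.14]. Speed limits (rad/s): [2.57, 2.57, 3.14, 3.14, 3.14, 3.14].

### API

Orientations are given as a rotation vector (axis times angle).
In Python, from station import ctrl gives the robot as it stands. The module is installed in compiled form; this text tells all that it offers.
- The arm moves only by the shell command python3 -m handwheel 'ROWS' [OPENING] [FORCE]. ROWS is JSON, a list of rows, each a list of 2 entries, a list of its own where there are three numbers: the shift along the tool's x, y, z in cm, then the turn, a rotation vector about the tool's x, y, z in rad. In form: [[[tx, ty, tz], [ax, ay, az]], ...]. A call has 1 to 5 rows; each row is the pose to reach, as a shift and turn from the pose commanded when the call began, along the tool's axes at that moment; what a row does not reach only later rows make up. A row lasts 1/8 s, in which the tool goes at most 62.5 mm and 10.7 degrees, less where a joint would pass 70% of its speed; a pose out of reach is approached as far as the arm can. A call with a gripper value outside its range is refused whole. OPENING is the gripper's target within -1 to 1 (shut at 1, half-way at 0, fully open at -1), set as the call begins (- or left out, the last holds). The fingers move at their own pace and stop on an object; FORCE is the grip in N (left out, the last holds). Time passes only in rows, so rows that repeat a pose let the fingers close. It gives the time, the measured TCP pose, the force, the opening and the grip force at its end, in the units of the state.
- ctrl.get_obs(): the state, without advancing time (a new reading comes with each control period).
- ctrl.get_image(name): name is "side" or "top" or "wrist"; returns the picture (400x640x3 uint8, blue, green, red); there is no depth.
- ctrl.calibration(name): a dict with "fx", "fy", "cx", "cy" (pixels), "k1" (the pictures are not rectified: a ray, as slopes to the right and down, at radius r is drawn at 1 + k1 r^2 times it, then the intrinsics apply), "R" (3x3) and "t" (3): a world point X has camera coordinates R X + t. Camera axes: x right, y down, z forward; pixel columns grow to the right and rows downward; lengths in m; the calibration is good to about 2 mm. A picture is of the moment at which its call begins: read the wrist's pose just before it. calibration takes no time and is no camera call; for the wrist camera it gives the pose at the moment of the call.
- ctrl.finish_job(): hands the job in; it is judged then, once.
Trained networks look in the newest picture that a camera, given by its name, has taken for a name from the list of things; names that differ only in an ending like _2 or _b are one class to them, and where a whole thing is asked for, a point or a joint stands for the part that bears it (a point fixed in the world has none). Each returns a list of dicts, best first, with "score" (0 to 1); they miss things now and then, are a little off and sometimes report something else, mostly with a low value. They report only what shows in the picture. A call takes as long as a camera call. They do not tell look-alikes from the thing itself.
- ctrl.look_for(camera, query): "position" ([column, row] in pixels, amid what is visible of it).
- ctrl.landmark_of(camera, query): "position" ([column, row] in pixels: a listed point, or the origin of a listed thing).
The state is a dict: "t": time; "q": joint angles; "dq": joint speeds; "effort": joint torques, N m; "tool_pos": TCP position; "tool_rot": TCP orientation; "contact_force": force on the tool from outside, world axes, zero at the start; "wrist_torque": the same for the moment, N m; "opening": finger opening in m; "grip_force": force on a finger pad.
Only numpy, scipy, OpenCV 4.12 (cv2) and the standard library are available. Lean on these libraries where they do the work, as an engineer would, in place of code of your own. Each camera call takes 0.05 s, during which the arm holds its last target. There are 200 camera calls.

### The job

The mill's drive shaft is between the bench centres: turn it until its keyway faces straight up. Slide the cover of the wooden key box along, leaving it in its rails, take the long square key from whichever pocket it is in and lay it in the keyway, fully down. Leave the two other parts in their pockets and do not disturb the tools standing about.

Things in the scene. Friction and masses are not known exactly. Their poses are not given: they have to be found in the camera images.
- shaft (a joint): turning angle of the steel shaft between the bench centres, rad; 0: keyway straight up, positive: keyway turned from up towards +x of centres (away from the robot). Starts between 0.5 and 1.65. A drag of about 0.4 N m (5 N at the dog's tail) lets it stay wherever it is left; no end stops. A pinched tail can creep in the fingers as it swings: watch the angle.
- centres: grey bench centres, fixed; origin under the bed's middle. y = the shaft's axis, 130 mm above the bench top. Bed 410 mm long, 116 mm wide, top 30 mm up, four feet out to x +-75 mm. Two stocks, 50 mm wide at the top (155 mm up), at |y| 136 to 190 mm, cones between them and the shaft; the +y stock has a ball up to 197 mm and a screw knob out to y 218 mm.
- key_seat (a point): fixed in the shaft: where the key's middle lies when fully down. y = shaft axis, z = straight out of the keyway, x across it. 27 mm out from the axis, y +15 mm in centres. Keyway 19 mm wide, 81 mm long (along y, centred here), closed ends, flat floor 8 mm below this point and 9 mm below the crown, edges bevelled 1.5 mm. The shaft is 56 mm thick for 60 mm either side of here.
- dog_tail (a point): on the straight tail of the black lathe dog clamped near the shaft's -y end (axes as key_seat): on its centre line, 80 mm out from the axis, y -80 mm in centres. Tail 16 mm thick (y), 16 to 18 mm wide, ends 98 mm from the axis; dog body 72 mm round, 22 mm thick. The tail stands at shaft - 0.5 rad from up: it leans 0.5 rad to the robot when the keyway is up.
- key_box: wooden key box, fixed, 184 (x) by 222 (y) mm, origin centre of underside. Deck 20 mm up. Three pockets 19 by 81 (y) mm, 6 mm deep, at x -44, 0, +44, y +55 mm. Rails along both long sides: ledge from |x| 78 mm, 34 mm up, outer lip from |x| 86 mm, 40 mm up. End strips from |y| 105 mm, 40 mm up. The -y half of the deck is plain: the cover slides over it.
- cover: loose aluminium cover plate, 166 (x) by 102 (y) by 4 mm, about 0.22 kg, origin centre of underside, lying on the box's ledges (34 mm up), at first over the pockets at box y about +51 mm. Slides about 103 mm towards box -y, to the end strip. Brass knob at its centre: 14 mm waist, 22 mm head 20 to 30 mm above the origin.
- key: the long square key: plain steel, 16 by 75 (y) by 16 mm, about 0.15 kg, origin centre of underside, lying along box y in one of the three pockets (which one varies), 10 mm of it above the deck. The keyway is 3 mm wider and 6 mm longer than it.
- key_center (a point): the middle of the long square key, 8 mm above its underside; y along its length.
- short_key: short square key, 16 by 48 (y) by 16 mm, steel, in another pocket; origin at the centre of its underside. To be left in its pocket.
- dowel_center (a point): middle of the round steel dowel, 16 mm diameter, 75 mm long (y), lying in the third pocket. To be left there.
- hammer: bystander: ball-peen hammer lying on the bench, 315 mm long along its y, 31 mm high; its 88 mm head (along x) is at y +150 mm from the origin, on the bench top.
- flatter: bystander: black steel flatter standing on its round 74 mm foot, 116 mm high; origin at the centre of its underside.
- beaker: bystander: metal beaker, 68 mm across and 85 mm high; origin at the centre of its underside.
Mind the look-alikes: they are no part of the job. There is more than one size of the cover; the one meant has the size given above.

How it is judged:
By the outcome, as a careful person would: the job done as asked, in the order asked, and still so for the second after the job is handed in, with the robot touching nothing.
It also fails if it takes over 58 s, if anything falls off the work surface, if the arm or the gripper's body presses on something with over 40 N, if the wrist force passes 120 N, or if a joint passes its speed limit or range.

## Working session

There is one attempt and no reset: what is moved stays moved. The work goes in short steps, Python scripts to look and compute and a shell command to move; the robot and the scene stay as the last step left them, time stands still between calls to the robot, and variables do not carry over. Pictures are saved under pics/ and viewed, at most 10 in all, crops included, and the job is handed in when it is done.

```bash
mkdir -p pics; cat > h.py <<'E'
import numpy as np, cv2
from scipy.spatial.transform import Rotation as R
from station import ctrl
def ray(cam,p):
    c=ctrl.calibration(cam); K=np.array([[c['fx'],0,c['cx']],[0,c['fy'],c['cy']],[0,0,1.]])
    # k1 on undistorted radius: matches OpenCV model
    u=cv2.undistortPoints(np.array([[p]],float),K,np.array([c['k1'],0,0,0.]))[0,0]
    Rm=np.array(c['R']);t=np.array(c['t']); d=Rm.T@np.array([u[0],u[1],1]); return -Rm.T@t,d
def atz(cam,p,z):
    o,d=ray(cam,p); return o+d*(z-o[2])/d[2]
def proj(cam,X):
    c=ctrl.calibration(cam); K=np.array([[c['fx'],0,c['cx']],[0,c['fy'],c['cy']],[0,0,1.]])
    return cv2.projectPoints(np.atleast_2d(X).astype(float),cv2.Rodrigues(np.array(c['R'],float))[0],np.array(c['t'],float),K,np.array([c['k1'],0,0,0.]))[0][:,0]
def tri(l):
    A=0;b=0
    for cam,p in l:
        o,d=ray(cam,p); d=d/np.linalg.norm(d); M=np.eye(3)-np.outer(d,d); A=A+M; b=b+M@o
    return np.linalg.solve(A,b)
def shift(Xw,rotw=None):
    "shift in cm (tool axes) to bring TCP to Xw; turn"
    s=ctrl.get_obs(); T=R.from_rotvec(s['tool_rot']); return T.inv().apply(np.array(Xw)-s['tool_pos'])*100
E
python3 - <<'E'
from h import *
np.set_printoptions(precision=4,suppress=True)
s=ctrl.get_obs();print(s['tool_pos'],s['tool_rot'],R.from_rotvec(s['tool_rot']).as_matrix())
for c in('side','top'):
    cv2.imwrite(f'pics/{c}0.png',ctrl.get_image(c)); k=ctrl.calibration(c);print(c,k['fx'],-np.array(k['R']).T@k['t'])
    for q in('centres','key_box','cover','key_seat','dog_tail','hammer','flatter','beaker'):
        print(c,q,[(np.round(d['position']).tolist(),round(d['score'],2)) for d in ctrl.landmark_of(c,q)[:4]])
print(ctrl.get_obs()['t'])
E
```

```text
[ 0.1773 -0.5987  0.2301] [-3.1071 -0.4502  0.0001] [[ 0.9589  0.2838 -0.0003]
 [ 0.2838 -0.9589  0.002 ]
 [ 0.0002 -0.002  -1.    ]]
side 516.8389274827834 [ 0.4115 -0.9613  1.1531]
side centres [([340.0, 167.0], 0.78)]
side key_box [([358.0, 285.0], 0.86)]
side cover [([269.0, 256.0], 0.92), ([208.0, 336.0], 0.85), ([355.0, 261.0], 0.56)]
side key_seat [([356.0, 131.0], 0.65)]
side dog_tail [([366.0, 137.0], 0.8), ([356.0, 283.0], 0.22), ([422.0, 197.0], 0.2)]
side hammer [([431.0, 274.0], 0.72)]
side flatter [([422.0, 199.0], 0.59)]
side beaker [([392.0, 154.0], 0.64), ([434.0, 274.0], 0.46)]
top 431.9564093711554 [ 0.2941 -0.0538  1.3867]
top centres [([241.0, 180.0], 0.88)]
top key_box [([378.0, 174.0], 0.96)]
top cover [([422.0, 292.0], 0.81), ([362.0, 178.0], 0.76), ([346.0, 252.0], 0.7)]
top key_seat [([223.0, 162.0], 0.69), ([221.0, 129.0], 0.68)]
top dog_tail [([255.0, 150.0], 0.66)]
top hammer [([367.0, 118.0], 0.97)]
top flatter [([285.0, 114.0], 0.66)]
top beaker [([225.0, 129.0], 0.87)]
0.9
```

View pics/side0.png

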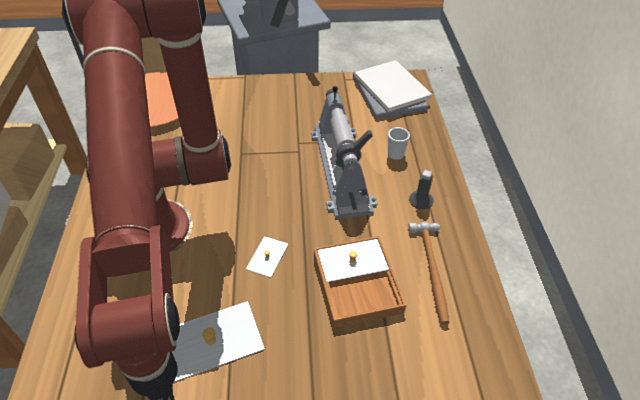

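View pics/top0.png

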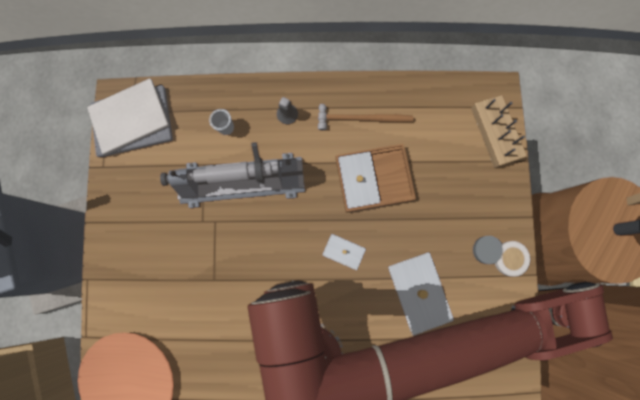

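Taken for the cover: three plates, at side (269,256), (208,336) and (355,261). The last one lies in the box's rails (top 362,178), so it is the one meant. The shaft's dog tail is at side (366,137) and top (255,150), leaning away from the robot.

```bash
python3 - <<'E'
from h import *
np.set_printoptions(precision=4,suppress=True)
im=cv2.imread('pics/top0.png')[85:225,150:430]
cv2.imwrite('pics/crop1.png',cv2.resize(im,None,fx=2.8,fy=2.8,interpolation=cv2.INTER_CUBIC))
im=cv2.imread('pics/side0.png')[75:335,290:460]
cv2.imwrite('pics/crop2.png',cv2.resize(im,None,fx=2.3,fy=2.3,interpolation=cv2.INTER_CUBIC))
for n,a,b in(('centres',(340,167),(241,180)),('box',(358,285),(378,174)),('cover',(355,261),(362,178)),('tail',(366,137),(255,150)),('hammer',(431,274),(367,118)),('flatter',(422,199),(285,114)),('beaker',(392,154),(225,129))):
    X=tri([('side',a),('top',b)]);print(n,X,proj('side',X)-a,proj('top',X)-b)
E
```

```text
centres [0.5651 0.2113 0.004 ] [[ 0.7319 -0.1836]] [[0.074  0.7288]]
box [ 0.5731 -0.2361  0.0144] [[ 2.1453 -0.5123]] [[0.1731 1.7526]]
cover [ 0.5627 -0.1808  0.0411] [[-0.6237  0.1402]] [[-0.0449 -0.5256]]
tail [0.6205 0.1372 0.1894] [[-0.8598  0.2426]] [[-0.0689 -0.8756]]
hammer [ 0.7699 -0.2072  0.003 ] [[ 1.0723 -0.2956]] [[0.0394 0.8807]]
flatter [ 0.7975  0.0683 -0.0073] [[-0.7728  0.231 ]] [[-0.0396 -0.7184]]
beaker [ 0.7428  0.2705 -0.004 ] [[ 0.7434 -0.2334]] [[0.0679 0.754 ]]
```

View pics/crop1.png

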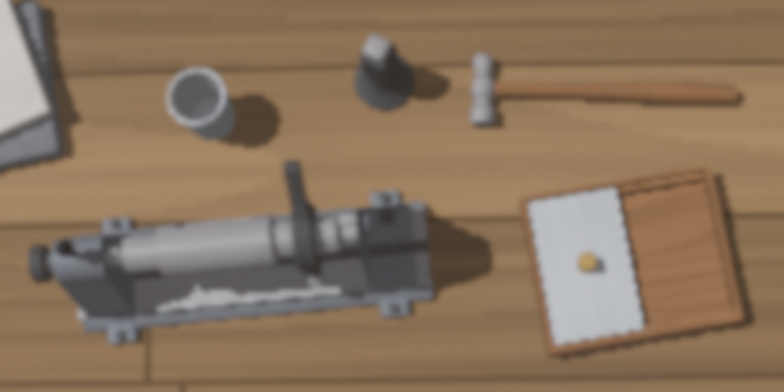

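View pics/crop2.png

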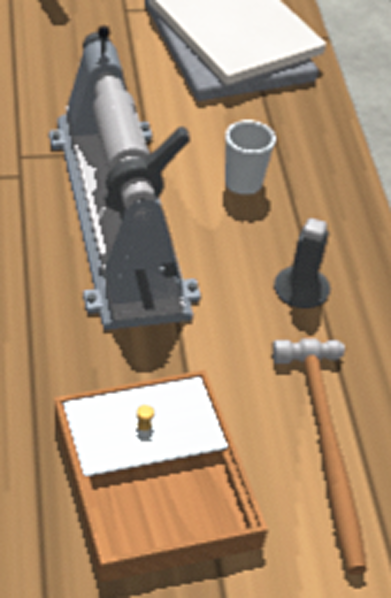

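The crops confirm the plate in the box's rails, with its knob at crop1 (588,262) and crop2 (146,415). The tail tip is at crop1 (291,166) and crop2 (183,133), and the feet and box corners are clear. Next I fit the poses.

```bash
python3 - <<'E'
from h import *
np.set_printoptions(precision=4,suppress=True)
T=lambda p:('top',(p[0]/2.8+150,p[1]/2.8+85)); S=lambda p:('side',(p[0]/2.3+290,p[1]/2.3+75))
A=[atz(*T(p),.04) for p in((523,203),(710,170),(745,322),(553,354))]
B=[atz(*S(p),.04) for p in((55,400),(204,375),(266,530),(100,562))]
for n,Q in(('top',A),('side',B)):
    Q=np.array(Q); print('box',n,Q.mean(0),[np.linalg.norm(Q[i]-Q[(i+1)%4]) for i in range(4)])
    for v in(Q[0]-Q[1],Q[3]-Q[2]): print(' yaw',np.arctan2(-v[0],v[1]))
F=[T(p) for p in((117,225),(385,198),(396,307),(122,333))]; G=[S(p) for p in((147,130),(190,292),(95,303),(58,137))]
F=np.array([atz(*p,.01) for p in F]);G=np.array([atz(*p,.01) for p in G])
for n,Q in(('top',F),('side',G)):
    print('cen',n,Q.mean(0))
    for v in(Q[0]-Q[1],Q[3]-Q[2]): print(' yaw',np.arctan2(-v[0],v[1]),np.linalg.norm(v))
print('tip',tri([T((291,166)),S((183,133))]))
print('knobtop',tri([T((588,260)),S((146,409))]), atz(*T((588,260)),.062),atz(*S((146,409)),.062))
E
```

```text
box top [ 0.5595 -0.2259  0.04  ] [np.float64(0.2192497722018603), np.float64(0.18022534150831673), np.float64(0.22051509282905044), np.float64(0.1767726629885417)]
 yaw 0.1673119552518211
 yaw 0.1517041820681744
box side [ 0.5661 -0.2268  0.04  ] [np.float64(0.18009757219376868), np.float64(0.2145305736977076), np.float64(0.18195510917887095), np.float64(0.21519279733048566)]
 yaw 1.7153289451228206
 yaw 1.7191823985981693
cen top [0.5672 0.2115 0.01  ]
 yaw 0.08310639671670313 0.3190882566052894
 yaw 0.08097703570139796 0.3214547330296021
cen side [0.571 0.207 0.01 ]
 yaw 0.06166032622548689 0.32296031345497195
 yaw 0.0847708512941461 0.3269877746217854
tip [0.6313 0.138  0.2043]
knobtop [ 0.5583 -0.1722  0.0658] [ 0.5574 -0.1726  0.062 ] [ 0.5605 -0.1691  0.062 ]
```

```bash
cat >> h.py <<'E'
CC=np.array([.569,.209,0]); CY=.081; BC=np.array([.563,-.226,0]); BY=.152
def pose(yaw,a=0):  # tool down, tilted so that -z leans a from up towards +x (yawed)
    return R.from_euler('z',yaw)*R.from_euler('y',a)*R.from_euler('x',np.pi)
def goal(X,yaw,a=0):
    s=ctrl.get_obs(); T=R.from_rotvec(s['tool_rot'])
    print('shift cm',np.round(T.inv().apply(np.array(X)-s['tool_pos'])*100,2),'turn',np.round((T.inv()*pose(yaw,a)).as_rotvec(),3))
def tailpt(a,r): # world point at angle a from up, radius r, at dog tail plane
    Z=R.from_euler('z',CY); return CC+Z.apply([r*np.sin(a),-.08,.13+r*np.cos(a)])
E
python3 - <<'E'
from h import *
goal(tailpt(.65,.14)+[0,0,.10],CY,0)
print(tailpt(.65,.14))
E
```

```text
shift cm [ 67.14 -56.82 -11.01] turn [ 0.    -0.     0.207]
[0.65992122 0.13611761 0.24145173]
```

```bash
python3 -m handwheel '[[[2,-2,-6],[0,0,0]],[[6,-5,-11],[0,0,0]],[[10,-9,-11],[0,0,0]],[[15,-13,-11],[0,0,0]],[[19.5,-17,-11],[0,0,0]]]' 0; python3 -m handwheel '[[[4.5,-4,0],[0,0,0.05]],[[9,-8,0],[0,0,0.1]],[[13.5,-12,0],[0,0,0.15]],[[18,-16,0],[0,0,0.2]],[[22.5,-20,0],[0,0,0.207]]]'; python3 - <<'E'
from h import *
goal(tailpt(.65,.14)+[0,0,.05],CY,.65)
print(ctrl.get_obs()['q'])
E
```

```text
t: 1.52
tool_pos: [0.3159, -0.381, 0.3418]
tool_rot: [3.108, 0.449, 0.001]
contact_force: [0.2, 0.8, -0.3]
opening: 0.0424
grip_force: 0.0
t: 2.15
tool_pos: [0.4748, -0.1251, 0.3416]
tool_rot: [3.138, 0.126, 0.002]
contact_force: [0.1, -0.6, 0.2]
opening: 0.043
grip_force: 0.0
shift cm [ 20.54 -24.55   5.03] turn [ 0.    -0.651 -0.001]
[-4.09280000e-01 -3.14553997e-01  1.76588573e+00 -7.43958935e-05
  1.68909908e+00  1.08117945e+00]
```

```bash
python3 -m handwheel '[[[4,-4.5,0],[0,-0.13,0]],[[8,-9,0],[0,-0.26,0]],[[12,-14,0],[0,-0.4,0]],[[16.5,-19,0],[0,-0.52,0]],[[20.5,-24.5,0],[0,-0.65,0]]]'; python3 - <<'E'
from h import *
np.set_printoptions(precision=4,suppress=True)
cv2.imwrite('pics/w1.png',ctrl.get_image('wrist'))
for q in('dog_tail','key_seat','centres'):print(q,[(np.round(d['position']).tolist(),round(d['score'],2)) for d in ctrl.landmark_of('wrist',q)[:3]])
s=ctrl.get_obs();print(s['tool_pos'],s['q'])
print([proj('wrist',tailpt(a,.08))[0] for a in(.6,.65,.7)],proj('wrist',tailpt(.65,.098)),proj('wrist',tailpt(.65,0)))
goal(tailpt(.65,.14),CY,.65)
E
```

```text
t: 2.78
tool_pos: [0.6536, 0.1255, 0.3417]
tool_rot: [2.949, 0.119, -0.998]
contact_force: [1.6, -0.2, 0.2]
opening: 0.0428
grip_force: 0.0
dog_tail [([297.0, 100.0], 0.6)]
key_seat [([200.0, 88.0], 0.94)]
centres [([244.0, 36.0], 0.91)]
[0.6531 0.1249 0.3366] [ 0.0783  0.5312  0.9613 -0.0037  2.3058  1.565 ]
[array([302.6329, 110.2209]), array([302.5649, 105.0515]), array([302.5073,  99.8281])] [[301.5646 106.391 ]] [[305.7962 100.7274]]
shift cm [ 6.42 -1.06  7.06] turn [0.001 0.007 0.001]
```

View pics/w1.png

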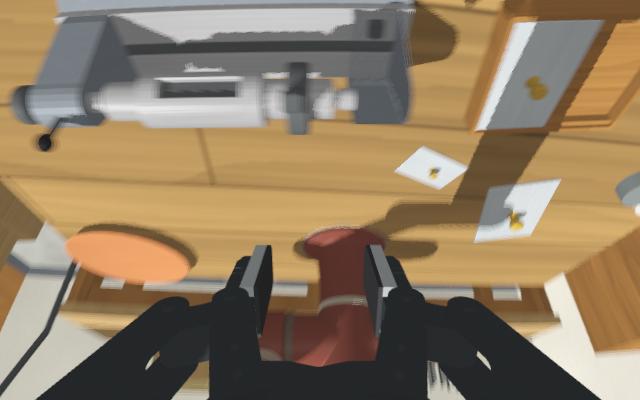

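The shaft runs along the picture's top with its keyway at (200,88) facing the camera, and the tail at about (298,100) points at it. I now fit the centres' pose and the shaft angle from all landmarks.

```bash
cat > fit.py <<'E'
from h import *
from scipy.optimize import least_squares
def pts(x,y,yaw,s):
    Z=R.from_euler('z',yaw); f=lambda p:Z.apply(p)+[x,y,0]
    return dict(c=f([0,0,0]),k=f([.027*np.sin(s),.015,.13+.027*np.cos(s)]),t=f([.08*np.sin(s-.5),-.08,.13+.08*np.cos(s-.5)]),
     tip=f([.098*np.sin(s-.5),-.08,.13+.098*np.cos(s-.5)]))
def fit(ob,p0=(.569,.209,.081,1.15),fixyaw=None):
    def res(p):
        P=pts(*p); r=[(proj(c,P[n])[0]-q)*w for c,n,q,w in ob]
        return np.append(np.concatenate(r),[(p[2]-.081)/.01,(p[0]-.569)/.002,(p[1]-.209)/.002])
    o=least_squares(res,p0,loss='soft_l1',diff_step=1e-4); return o
E
python3 - <<'E'
from fit import *
np.set_printoptions(precision=4,suppress=True)
ob=[('wrist','k',(200,88),.6),('wrist','t',(297,100),.6),('wrist','c',(244,36),.3),('top','t',(255,150),.7),('side','t',(366,137),.7),('top','c',(241,180),.5),('side','c',(340,167),.5),('side','tip',(183/2.3+290,133/2.3+75),1),('top','tip',(291/2.8+150,166/2.8+85),1)]
o=fit(ob);print(o.x);print(o.fun)
E
```

```text
[0.5667 0.2128 0.0792 1.2038]
[ 0.492   0.457   0.4254  0.9484 -0.8933 -0.412  -0.0748 -1.7013  0.4543
 -0.1591 -0.0682  0.2495  0.5653  0.1877  1.5133 -0.1444 -0.0526 -1.948
 -0.1829 -1.145   1.8915]
```

```bash
sed -i 's/CC=np.array(\[.569,.209,0\]); CY=.081/CC=np.array([.567,.2125,0]); CY=.08/' h.py; python3 - <<'E'
from h import *
goal(tailpt(.7,.14),CY,.7);goal(tailpt(.7,.062),CY,.7)
E
```

```text
shift cm [ 6.98 -1.42  7.18] turn [ 0.002 -0.043  0.002]
shift cm [ 6.64 -1.43 14.98] turn [ 0.002 -0.043  0.002]
```

```bash
python3 -m handwheel '[[[4,-1.4,2],[0,-0.04,0]],[[7,-1.4,6],[0,-0.04,0]],[[7,-1.4,7.2],[0,-0.04,0]]]'; python3 - <<'E'
from h import *
cv2.imwrite('pics/w2.png',ctrl.get_image('wrist'))
for q in('dog_tail','key_seat'):print(q,[(np.round(d['position']).tolist(),round(d['score'],2)) for d in ctrl.landmark_of('wrist',q)[:3]])
print([proj('wrist',tailpt(a,.08))[0] for a in(.65,.7,.75)],proj('wrist',tailpt(.7,.098)))
goal(tailpt(.7,.062),CY,.7)
E
```

```text
t: 3.35
tool_pos: [0.6616, 0.1374, 0.2403]
tool_rot: [2.927, 0.116, -1.057]
contact_force: [0.1, 0.4, -0.0]
opening: 0.0431
grip_force: 0.0
dog_tail [([310.0, 212.0], 0.8)]
key_seat [([190.0, 170.0], 0.9)]
[array([313.04315355, 209.17388534]), array([313.00778609, 203.47135992]), array([312.97612445, 197.61192485])] [[312.62910405 212.79190101]]
shift cm [ 0.46 -0.2   8.42] turn [-0.    -0.014 -0.   ]
```

View pics/w2.png

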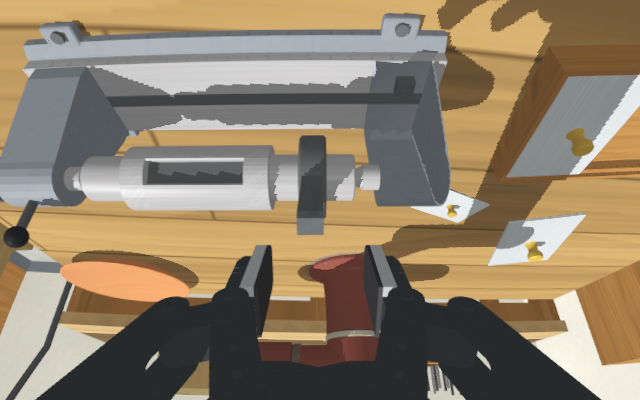

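The tail's end face is at about (311,224), the keyway's centre at (193,172), and the shaft's outline is clear. The tail stands a little more upright than fitted, so I refit.

```bash
python3 - <<'E'
from fit import *
np.set_printoptions(precision=4,suppress=True)
ob=[('wrist','k',(191.5,171),.6),('wrist','t',(310,212),.6),('wrist','tip',(311,224),.4),('top','t',(255,150),.5),('side','t',(366,137),.5),('side','tip',(183/2.3+290,133/2.3+75),.7),('top','tip',(291/2.8+150,166/2.8+85),.7)]
o=fit(ob,(.567,.2125,.08,1.15));print(o.x);print(o.fun)
P=pts(.567,.2125,.08,1.15)
for d in(1.05,1.1,1.15,1.2):
  P=pts(.567,.2125,.08,d);print(d,proj('wrist',P['k']),proj('wrist',P['tip']),proj('top',P['tip']),proj('side',P['tip']))
print(ob[-1],ob[-2])
E
```

```text
[0.5678 0.214  0.0812 1.1172]
[ 1.8243 -1.3782  0.4748  0.0414 -0.3071  0.1103 -0.3341 -0.6917 -0.3848
 -0.7621 -0.2175 -1.1794 -0.4595 -0.4099  0.0214 -0.6126  2.5014]
1.05 [[196.5684 171.5651]] [[312.7935 234.3554]] [[253.7484 145.5123]] [[367.1945 130.6991]]
1.1 [[196.6187 169.9151]] [[312.7342 227.4764]] [[253.8014 144.3639]] [[368.5635 131.3001]]
1.15 [[196.6986 168.282 ]] [[312.6793 220.277 ]] [[253.8686 143.2884]] [[369.8739 131.9589]]
1.2 [[196.8079 166.6708]] [[312.6291 212.7919]] [[253.9498 142.2884]] [[371.1225 132.6734]]
('top', 'tip', (253.92857142857144, 144.28571428571428), 0.7) ('side', 'tip', (369.5652173913044, 132.82608695652175), 0.7)
```

```bash
sed -i 's/CC=np.array(\[.567,.2125,0\]); CY=.08/CC=np.array([.568,.214,0]); CY=.081/' h.py; python3 - <<'E'
from h import *
goal(tailpt(.62,.12),CY,.62);goal(tailpt(.62,.062),CY,.62)
E
```

```text
shift cm [-0.33 -0.35  2.57] turn [-0.001  0.066 -0.001]
shift cm [ 0.05 -0.34  8.36] turn [-0.001  0.066 -0.001]
```

```bash
python3 -m handwheel '[[[-0.3,-0.35,2.5],[0,0.066,0]],[[0,-0.35,6],[0,0.066,0]],[[0.05,-0.35,8.3],[0,0.066,0]]]' 0 40; python3 -m handwheel '[[[0,0,0],[0,0,0]],[[0,0,0],[0,0,0]],[[0,0,0],[0,0,0]],[[0,0,0],[0,0,0]]]' 1 60;  python3 - <<'E'
from h import *
s=ctrl.get_obs();v=R.from_euler('z',-CY).apply(s['tool_pos']+R.from_rotvec(s['tool_rot']).apply([0,0,-.019])-tailpt(0,0));print(v,np.arctan2(v[0],v[2]),np.hypot(v[0],v[2]),s['opening'])
T0=R.from_rotvec(s['tool_rot'])
for a in np.linspace(.62,-.5,7): 
  X=tailpt(a,.062); print(round(a,3),np.round(T0.inv().apply(X-s['tool_pos'])*100,2),np.round((T0.inv()*pose(CY,a)).as_rotvec(),3))
E
```

```text
t: 3.88
tool_pos: [0.6111, 0.1377, 0.1809]
tool_rot: [2.967, 0.119, -0.947]
contact_force: [-0.7, 1.0, 0.8]
opening: 0.0429
grip_force: 0.0
t: 4.38
tool_pos: [0.612, 0.1381, 0.1806]
tool_rot: [2.965, 0.12, -0.952]
contact_force: [-1.5, -0.1, 7.4]
opening: 0.0153
grip_force: 61.4
[0.0487866  0.00077044 0.06605615] 0.6361409471607229 0.0821191023083002 0.015301079361451263
0.62 [-0.13  0.08  0.11] [-0.     0.001 -0.   ]
0.433 [-1.28  0.08  0.22] [-0.     0.188 -0.   ]
0.247 [-2.39  0.08  0.54] [-0.     0.375 -0.   ]
0.06 [-3.42  0.08  1.06] [-0.     0.561 -0.   ]
-0.127 [-4.34  0.08  1.77] [-0.     0.748 -0.   ]
-0.313 [-5.11  0.08  2.63] [-0.     0.935 -0.   ]
-0.5 [-5.71  0.08  3.62] [-0.     1.121 -0.   ]
```

```bash
python3 -m handwheel '[[[-0.7,0,0],[0,0.1,0]],[[-1.5,0,0.2],[0,0.23,0]],[[-2.35,0,0.5],[0,0.375,0]],[[-3.4,0,1],[0,0.56,0]],[[-3.4,0,1],[0,0.56,0]]]';  python3 - <<'E'
from h import *
s=ctrl.get_obs();v=R.from_euler('z',-CY).apply(s['tool_pos']+R.from_rotvec(s['tool_rot']).apply([0,0,-.019])-tailpt(0,0));print(v,np.arctan2(v[0],v[2]),np.hypot(v[0],v[2]),s['opening'],s['q'])
T0=R.from_rotvec(s['tool_rot'])
for a in (-.127,-.313,-.5,-.53): 
  X=tailpt(a,.062); print(round(a,3),np.round(T0.inv().apply(X-s['tool_pos'])*100,2),np.round((T0.inv()*pose(CY,a)).as_rotvec(),3))
E
```

```text
t: 5.0
tool_pos: [0.5771, 0.1351, 0.1916]
tool_rot: [3.135, 0.127, -0.089]
contact_force: [0.9, -0.7, 1.4]
opening: 0.0148
grip_force: 62.7
[0.00373204 0.00067709 0.08061263] 0.046262932069554154 0.0806989684559175 0.014845490984858182 [1.04089245e-01 4.11270824e-02 1.69256826e+00 9.18142399e-04
 1.46465110e+00 1.59361949e+00]
-0.127 [-1.05  0.07  0.07] [0.    0.184 0.   ]
-0.313 [-2.16  0.07  0.39] [0.   0.37 0.  ]
-0.5 [-3.19  0.07  0.91] [0.    0.557 0.   ]
-0.53 [-3.35  0.07  1.01] [0.    0.587 0.   ]
```

```bash
python3 -m handwheel '[[[-0.8,0,0],[0,0.13,0]],[[-1.6,0,0.2],[0,0.27,0]],[[-2.4,0,0.5],[0,0.41,0]],[[-3.2,0,0.9],[0,0.557,0]],[[-3.2,0,0.9],[0,0.557,0]]]';  python3 - <<'E'
from h import *
s=ctrl.get_obs();v=R.from_euler('z',-CY).apply(s['tool_pos']+R.from_rotvec(s['tool_rot']).apply([0,0,-.019])-tailpt(0,0));print(v,np.arctan2(v[0],v[2]),np.hypot(v[0],v[2]),s['opening'],s['q'])
for c in('top','side','wrist'):
  ctrl.get_image(c)
  for q in('dog_tail','key_seat'):print(c,q,[(np.round(d['position'],1).tolist(),round(d['score'],2)) for d in ctrl.landmark_of(c,q)[:2]])
from fit import pts
for d in(-.1,0,.1):
  P=pts(*CC[:2],CY,d);print(d,[proj(c,P[n])[0].round(1).tolist() for c in('top','side','wrist') for n in 'tk'])
E
```

```text
t: 5.62
tool_pos: [0.5441, 0.1323, 0.1817]
tool_rot: [-3.026, -0.123, -0.761]
contact_force: [-1.1, -1.5, -1.6]
opening: 0.0152
grip_force: 63.9
[-0.03942022  0.00049345  0.06846902] -0.5223887981832692 0.07900607988202749 0.015167210003605233 [ 0.1138057  -0.38091428  2.13598024 -0.02095911  0.89436156  1.6125229 ]
top dog_tail [([255.6, 174.8], 0.97), ([375.5, 180.1], 0.56)]
top key_seat [([230.1, 167.7], 0.56)]
side dog_tail [([333.6, 136.8], 0.92)]
side key_seat []
wrist dog_tail [([317.8, 274.1], 0.68)]
wrist key_seat [([152.2, 203.3], 0.83)]
-0.1 [[256.5, 179.8], [225.5, 171.3], [333.3, 138.2], [341.7, 126.0], [316.1, 298.4], [149.8, 211.6]]
0 [[256.1, 177.1], [225.4, 170.4], [335.8, 136.9], [342.6, 125.9], [316.1, 283.0], [150.1, 206.9]]
0.1 [[255.8, 174.4], [225.3, 169.5], [338.3, 135.7], [343.5, 125.9], [316.0, 265.8], [150.6, 202.2]]
```

```bash
python3 -m handwheel '[[[0,0,0],[0,0,0]],[[0,0,0],[0,0,0]],[[0,0,-3],[0,0,0]],[[0,0,-8],[0,0,0]],[[0,0,-11],[0,0,0]]]' 0;  python3 - <<'E'
from h import *
c=ctrl.calibration('wrist');s=ctrl.get_obs();T=R.from_rotvec(s['tool_rot'])
print('cam in tool',T.inv().apply(-np.array(c['R']).T@c['t']-s['tool_pos']),'axis',T.inv().apply(np.array(c['R'])[2]),c['fx'])
X=CC+R.from_euler('z',CY).apply([-.06,-.0,.28]); goal(X,CY,0)
E
```

```text
t: 6.7
tool_pos: [0.4936, 0.1286, 0.2825]
tool_rot: [-3.023, -0.122, -0.766]
contact_force: [-0.3, 0.0, 0.3]
opening: 0.0427
grip_force: 0.0
cam in tool [ 0.07861138  0.00103348 -0.14330743] axis [-0.30400693  0.00153102  0.95266859] 338.2485805745081
shift cm [ 1.73 -7.91  1.23] turn [-0.    -0.496 -0.   ]
```

```bash
python3 -m handwheel '[[[0.5,-2,0],[0,-0.15,0]],[[0.5,-4,1],[0,-0.3,0]],[[1,-6,1],[0,-0.45,0]],[[1.2,-8.5,2],[0,-0.496,0]],[[1.2,-9,3],[0,-0.496,0]]]' >/dev/null;  python3 - <<'E'
from h import *
goal(CC+R.from_euler('z',CY).apply([-.079,.015,.215]),CY,0)
E
```

```text
shift cm [-2.36 -0.32  4.3 ] turn [-0.     0.003  0.001]
```

```bash
python3 -m handwheel '[[[-1.2,-0.3,2],[0,0.003,0]],[[-2.4,-0.3,4.3],[0,0.003,0]],[[-2.4,-0.3,4.3],[0,0.003,0]],[[-2.4,-0.3,4.3],[0,0.003,0]]]';  python3 - <<'E'
from h import *
from fit import pts
im=ctrl.get_image('wrist');cv2.imwrite('pics/w3.png',im)
for q in('dog_tail','key_seat'):print(q,[(np.round(d['position'],1).tolist(),round(d['score'],2)) for d in ctrl.landmark_of('wrist',q)[:2]])
for d in(-.1,0,.1):
  P=pts(*CC[:2],CY,d);print(d,[proj('wrist',P[n])[0].round(1).tolist() for n in 'tk'])
k=proj('wrist',P['k'])[0].astype(int)
cv2.imwrite('pics/w3c.png',cv2.resize(im[max(0,k[1]-75):k[1]+75,200:500],None,fx=2.6,fy=2.6,interpolation=cv2.INTER_CUBIC));print(k)
E
```

```text
t: 7.82
tool_pos: [0.487, 0.221, 0.2164]
tool_rot: [-3.139, -0.126, -0.003]
contact_force: [0.4, 0.7, 1.3]
opening: 0.0426
grip_force: 0.0
dog_tail [([509.0, 158.4], 0.92)]
key_seat [([314.7, 82.8], 0.96)]
-0.1 [[498.2, 178.6], [313.3, 90.4]]
0 [[504.5, 167.5], [313.3, 85.5]]
0.1 [[510.6, 154.4], [313.3, 80.7]]
[313  80]
```

View pics/w3c.png

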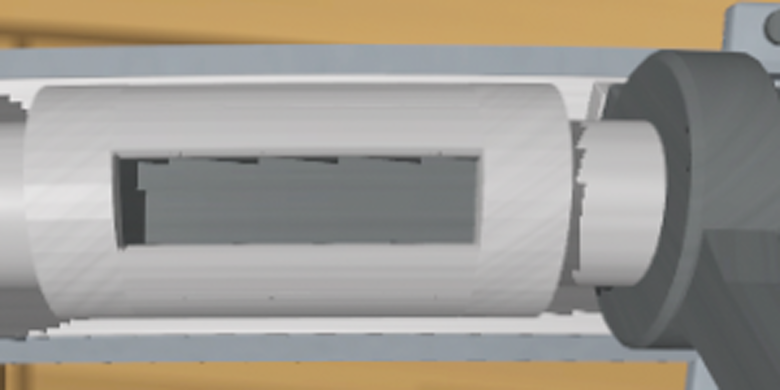

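The crop shows the shaft's silhouette at rows 85 to 316 and the keyway's edges at rows 155 and 245 (columns 113 to 482). I work the turning angle out from these.

```bash
python3 - <<'E'
from h import *
from scipy.optimize import least_squares
Zi=R.from_euler('z',-CY)
def sl(col,row): # ray in centres frame (x,z plane)
    o,d=ray('wrist',(col/2.6+200,row/2.6+5)); return Zi.apply(o-CC),Zi.apply(d)
col=300
def dist(o,d,x0,z0=.13): # signed dist of axis from ray in xz
    n=np.array([d[2],-d[0]])/np.hypot(d[0],d[2]); return n@(np.array([x0,z0])-o[[0,2]])
T=sl(col,85);B=sl(col,316)
def f(p):
    x,z=p; return [abs(dist(*T,x,z))-.028,abs(dist(*B,x,z))-.028]
p=least_squares(f,[0,.13]).x;print('axis x,z offset',p)
for z0 in (p[1],.13):
  x0=least_squares(lambda q:[dist(*T,q[0],z0)+dist(*B,q[0],z0)],[0]).x[0]
  for hw,r in((.0095,.0264),(.011,.0257)):
    def g(q):
        s=q[0];out=[]
        for (o,d),sg in((sl(col,155),1),(sl(col,245),-1)):
            P=np.array([x0+sg*hw*np.cos(s)+r*np.sin(s),z0+r*np.cos(s)-sg*hw*np.sin(s)])
            n=np.array([d[2],-d[0]])/np.hypot(d[0],d[2]); out.append(n@(P-o[[0,2]])*1e3)
        return out
    o=least_squares(g,[0.]);print(z0,x0,hw,o.x,o.fun)
# y position of keyway ends
for c in(113,482): 
    o,d=sl(c,200); P=o+d*(.155-o[2])/d[2]; print('end y',P)
E
```

```text
axis x,z offset [0.00156325 0.12726691]
0.1272669136353804 0.0015632524027046053 0.0095 [0.01445475] [ 0.2335638  -0.22718187]
0.1272669136353804 0.0015632524027046053 0.011 [0.01644931] [-1.25469002  1.21227531]
0.13 0.0015215041820379647 0.0095 [0.01413057] [ 0.10344089 -0.10064148]
0.13 0.0015215041820379647 0.011 [0.01612314] [-1.38503743  1.3386403 ]
end y [0.00225995 0.05566688 0.155     ]
end y [ 0.0021613  -0.02693859  0.155     ]
```

```bash
sed -i 's/CC=np.array(\[.568,.214,0\])/CC=np.array([.5697,.2137,0])/' h.py; python3 -m handwheel '[[[0,0,-5],[0,0,0]],[[0,1,-10],[0,0,-0.15]],[[0.5,6,-10],[0,0,-0.33]],[[1,11,-10],[0,0,-0.51]],[[1.5,17,-10],[0,0,-0.69]]]' >/dev/null;  python3 - <<'E'
from h import *
goal([.557,-.174,.2],BY+np.pi/2,0)
E
```

```text
shift cm [-12.92  19.57  11.68] turn [ 0.003 -0.001 -0.961]
```

```bash
python3 -m handwheel '[[[-3,4.5,0],[0,0,-0.18]],[[-6,9,0],[0,0,-0.36]],[[-9,13.5,3],[0,0,-0.54]],[[-12,18,7],[0,0,-0.72]],[[-12.9,19.6,11],[0,0,-0.9]]]' -0.3 30 >/dev/null; python3 -m handwheel '[[[0,0,0],[0,0,-0.06]],[[0,0,0],[0,0,-0.06]]]'; python3 - <<'E'
from h import *
im=ctrl.get_image('wrist');cv2.imwrite('pics/w4.png',im)
print([(np.round(d['position'],1).tolist(),round(d['score'],2)) for q in('cover','key_box') for d in ctrl.landmark_of('wrist',q)[:2]])
for q in([.557,-.174,.034],BC):print(proj('wrist',q))
E
```

```text
t: 9.48
tool_pos: [0.5551, -0.1736, 0.2055]
tool_rot: [2.057, 2.374, 0.0]
contact_force: [0.2, -0.0, 1.0]
opening: 0.0551
grip_force: 0.0
[([13.6, 272.1], 0.97), ([321.7, 171.2], 0.63), ([324.9, 207.6], 0.62)]
[[318.51739471 171.81442735]]
[[317.01332747 210.55667927]]
```

View pics/w4.png

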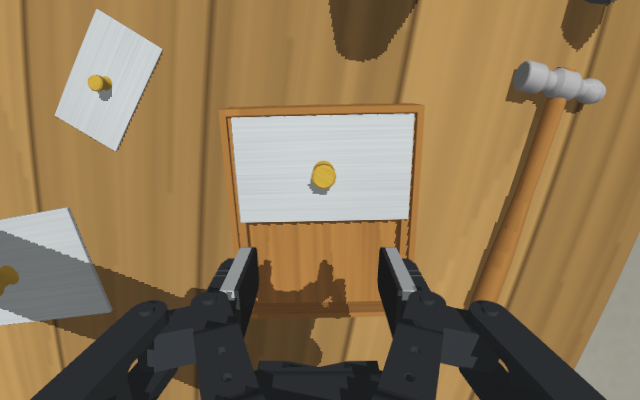

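The wanted cover fills the box's upper half, with its knob head at (323,174), the box's top corners at (220,110) and (423,105), and the cover's corners at (231,117), (416,113), (409,218) and (241,222).

```bash
python3 - <<'E'
from h import *
np.set_printoptions(precision=4,suppress=True)
Q=np.array([atz('wrist',p,.038) for p in((231,117),(416,113),(409,219),(241,222))]);print(Q,Q.mean(0),[np.linalg.norm(Q[i]-Q[(i+1)%4]) for i in range(4)])
for v in(Q[1]-Q[0],Q[2]-Q[3]):print(np.arctan2(v[1],v[0]))
b=atz('wrist',(423,105),.04)-atz('wrist',(220,110),.04);print(np.arctan2(b[1],b[0]),np.linalg.norm(b), (atz('wrist',(423,105),.04)+atz('wrist',(220,110),.04))/2)
k=atz('wrist',(323,174),.062);print('knob',k)
goal([k[0],k[1],.043],BY+np.pi/2,0)
E
```

```text
[[ 0.4707 -0.1336  0.038 ]
 [ 0.6365 -0.1059  0.038 ]
 [ 0.6532 -0.2079  0.038 ]
 [ 0.4876 -0.235   0.038 ]] [ 0.562  -0.1706  0.038 ] [np.float64(0.16810494255129518), np.float64(0.10333259120424546), np.float64(0.16774461247625763), np.float64(0.10279713406063963)]
0.16549574699015968
0.16230790556154692
0.16820289803465502 0.18236727742292724 [ 0.5507 -0.1132  0.04  ]
knob [ 0.5601 -0.1686  0.062 ]
shift cm [ 0.4   0.47 16.39] turn [ 0.002  0.001 -0.008]
```

```bash
sed -i 's/BC=np.array(\[.563,-.226,0\]); BY=.152/BC=np.array([.569,-.2215,0]); BY=.163/' h.py; python3 -m handwheel '[[[0.3,0.5,5],[0,0,-0.02]],[[0.35,0.55,10],[0,0,-0.02]],[[0.35,0.55,14.5],[0,0,-0.02]],[[0.35,0.55,16.2],[0,0,-0.02]],[[0.35,0.55,16.2],[0,0,-0.02]]]'; python3 -m handwheel '[[[0,0,0],[0,0,0]],[[0,0,0],[0,0,0]],[[0,0,0],[0,0,0]]]' 1 30
```

```text
t: 10.25
tool_pos: [0.5598, -0.1685, 0.0433]
tool_rot: [-2.031, -2.396, 0.0]
contact_force: [-0.2, -0.7, 0.3]
opening: 0.0559
grip_force: 0.0
t: 10.62
tool_pos: [0.5613, -0.1695, 0.046]
tool_rot: [2.029, 2.394, 0.001]
contact_force: [-2.2, 0.8, 6.7]
opening: 0.0206
grip_force: 29.1
```

```bash
python3 -m handwheel '[[[-1.5,0,-0.1],[0,0,0]],[[-4,0,-0.1],[0,0,0]],[[-6.5,0,-0.1],[0,0,0]],[[-9,0,-0.1],[0,0,0]],[[-10.1,0,-0.1],[0,0,0]]]'; python3 -m handwheel '[[[0,0,0],[0,0,0]]]'; python3 - <<'E'
from h import *
s=ctrl.get_obs();print(R.from_euler('z',-BY).apply(s['tool_pos']-BC))
E
```

```text
t: 11.25
tool_pos: [0.5774, -0.2694, 0.046]
tool_rot: [2.032, 2.394, 0.003]
contact_force: [-1.7, 5.7, 8.2]
opening: 0.0204
grip_force: 30.1
t: 11.38
tool_pos: [0.5775, -0.2706, 0.0461]
tool_rot: [2.03, 2.392, -0.001]
contact_force: [0.0, -2.8, 4.0]
opening: 0.0202
grip_force: 29.9
[ 0.00044022 -0.0498152   0.04606372]
```

Cover slid about 102 mm. Release it, rise, and look at the pockets.

```bash
python3 -m handwheel '[[[0,0,0],[0,0,0]],[[0,0,0],[0,0,0]],[[0,0,-4],[0,0,0]],[[3,0,-10],[0,0,0]],[[6,0,-14],[0,0,0]]]' -0.3; python3 -m handwheel '[[[0,0,0],[0,0,0]],[[0,0,0],[0,0,0]]]' >/dev/null; python3 - <<'E'
from h import *
im=ctrl.get_image('wrist');cv2.imwrite('pics/w5.png',im)
for q in('cover','key_box','key_center','key','short_key','dowel_center'): print(q,[(np.round(d['position'],1).tolist(),round(d['score'],2)) for d in ctrl.landmark_of('wrist',q)[:2]])
Z=R.from_euler('z',BY)
print([proj('wrist',BC+Z.apply([x,.055,.022]))[0].round() for x in(-.044,0,.044)])
E
```

```text
t: 12.0
tool_pos: [0.5664, -0.2087, 0.1861]
tool_rot: [2.032, 2.395, 0.0]
contact_force: [0.3, -0.6, -0.0]
opening: 0.0554
grip_force: 0.0
cover [([320.2, 244.3], 0.8)]
key_box [([315.3, 181.2], 0.86)]
key_center [([316.7, 128.8], 0.84)]
key [([318.5, 132.9], 0.68)]
short_key [([268.2, 129.2], 0.78)]
dowel_center [([366.5, 129.6], 0.95)]
[array([270., 128.]), array([319., 128.]), array([368., 128.])]
```

View pics/w5.png

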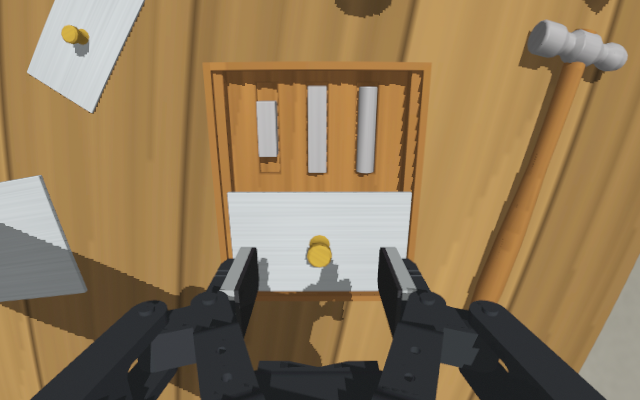

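The middle pocket at (317,129) holds the long square key. The short key is at (268,129), the dowel (rounded shading, 366,129), and the cover lies clear below with its knob at (318,250).

```bash
python3 - <<'E'
from h import *
np.set_printoptions(precision=4,suppress=True)
a,b=atz('wrist',(317.5,86),.030),atz('wrist',(317,172.5),.030);m=(a+b)/2;print(a,b,np.linalg.norm(a-b),m,np.arctan2(-(a-b)[0],(a-b)[1]))
print(R.from_euler('z',-BY).apply(m-BC))
goal([m[0],m[1],.023],BY+np.pi/2,0)
E
```

```text
[ 0.553  -0.1322  0.03  ] [ 0.5647 -0.206   0.03  ] 0.07478944061010219 [ 0.5588 -0.1691  0.03  ] 0.15731940848487752
[-0.0015  0.0534  0.03  ]
shift cm [ 4.07 -0.03 16.01] turn [-0.002 -0.001  0.001]
```

```bash
python3 -m handwheel '[[[2,0,4],[0,0,0]],[[4.1,0,9],[0,0,0]],[[4.1,0,13],[0,0,0]],[[4.1,0,15.5],[0,0,0]],[[4.1,0,16],[0,0,0]]]' 0.35; python3 -m handwheel '[[[0,0,0],[0,0,0]],[[0,0,0],[0,0,0]],[[0,0,0],[0,0,0]],[[0,0,0],[0,0,0]]]' 1 50
```

```text
t: 13.22
tool_pos: [0.558, -0.1681, 0.0217]
tool_rot: [-2.029, -2.393, 0.002]
contact_force: [-0.3, -0.3, -0.5]
opening: 0.0278
grip_force: 0.0
t: 13.72
tool_pos: [0.5601, -0.1691, 0.0251]
tool_rot: [2.031, 2.396, -0.0]
contact_force: [-1.6, 0.1, -0.4]
opening: 0.0138
grip_force: 50.9
```

```bash
python3 -m handwheel '[[[0,0,-1],[0,0,0]],[[0,0,-4],[0,0,0]],[[0,0,-10],[0,0,0]],[[0,0,-16],[0,0,0]],[[0,0,-22],[0,0,0]]]'; python3 -m handwheel '[[[0,0,0],[0,0,0]]]'; python3 - <<'E'
from h import *
im=ctrl.get_image('wrist');cv2.imwrite('pics/w6.png',im)
for q in('key_center','short_key','dowel_center'): print(q,[(np.round(d['position'],1).tolist(),round(d['score'],2)) for d in ctrl.landmark_of('wrist',q)[:2]])
s=ctrl.get_obs();T=R.from_rotvec(s['tool_rot'])
for x in(-.0375,0,.0375):print(proj('wrist',s['tool_pos']+T.apply([x,0,.0])))
goal(CC+R.from_euler('z',CY).apply([0,.015,.28]),CY+np.pi/2)
cv2.imwrite('pics/w6c.png',cv2.resize(im[180:400,200:440],None,fx=2.5,fy=2.5,interpolation=cv2.INTER_CUBIC))
E
```

```text
t: 14.35
tool_pos: [0.56, -0.1685, 0.2474]
tool_rot: [2.03, 2.395, 0.002]
contact_force: [1.1, -0.2, -1.5]
opening: 0.0142
grip_force: 50.8
t: 14.48
tool_pos: [0.5634, -0.17, 0.2535]
tool_rot: [2.022, 2.385, 0.007]
contact_force: [0.3, 0.6, -2.1]
opening: 0.0138
grip_force: 50.8
key_center [([317.9, 256.3], 0.82), ([347.6, 155.6], 0.25)]
short_key [([271.9, 152.3], 0.69)]
dowel_center [([349.6, 152.3], 0.93)]
[[317.26999904 322.14097159]]
[[317.20764347 256.8699186 ]]
[[317.13882438 180.51302704]]
shift cm [39.    7.44 -3.72] turn [-0.003 -0.002  0.083]
```

View pics/w6c.png

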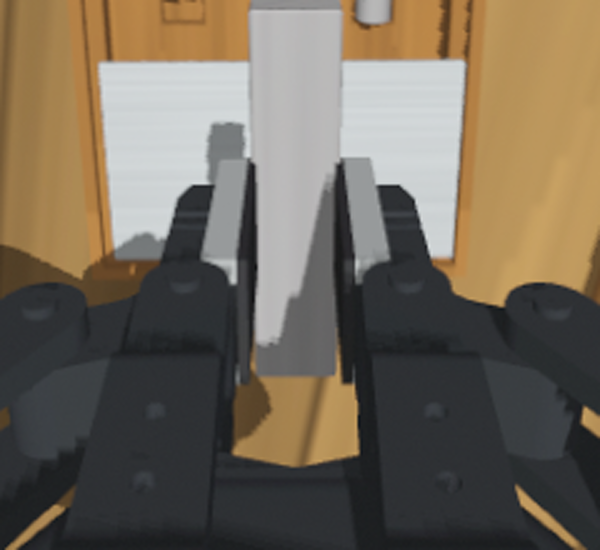

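The key is held straight and centred between the pads (full picture about (318,257)). Carry it over the keyway.

```bash
python3 -m handwheel '[[[3,1,-3],[0,0,0]],[[9,2,-3.7],[0,0,0.02]],[[15,3,-3.7],[0,0,0.04]],[[21,4.5,-3.7],[0,0,0.06]],[[27,5.5,-3.7],[0,0,0.083]]]'>/dev/null; python3 -m handwheel '[[[4,1,0],[0,0,0]],[[8,2,0],[0,0,0]],[[11,2.5,0],[0,0,0]],[[11,2.5,0],[0,0,0]],[[11,2.5,0],[0,0,0]]]'; python3 - <<'E'
from h import *
np.set_printoptions(precision=4,suppress=True)
goal(CC+R.from_euler('z',CY).apply([0,.015,.19]),CY+np.pi/2)
s=ctrl.get_obs();T=R.from_rotvec(s['tool_rot']);print(T.as_matrix(),s['tool_pos'])
im=ctrl.get_image('wrist');cv2.imwrite('pics/w7.png',im);print([(n,[(np.round(d['position'],1).tolist(),round(d['score'],2)) for d in ctrl.landmark_of('wrist',n)[:2]]) for n in('key_seat','dog_tail','key_center')])
from fit import pts
P=pts(*CC[:2],CY,0);print([proj('wrist',P[n]) for n in'kt'])
E
```

```text
t: 15.92
tool_pos: [0.5852, 0.2177, 0.2793]
tool_rot: [-2.128, -2.309, 0.005]
contact_force: [0.3, 0.6, -1.6]
opening: 0.0138
grip_force: 50.8
shift cm [ 1.23 -1.55  8.94] turn [-0.003  0.001  0.   ]
[[-0.0812  0.9967 -0.0031]
 [ 0.9967  0.0812 -0.0012]
 [-0.0009 -0.0032 -1.    ]] [0.5852 0.2177 0.2793]
[('key_seat', []), ('dog_tail', [([247.8, 305.4], 0.59)]), ('key_center', [([316.3, 254.9], 0.87)])]
[array([[297.347, 169.88 ]]), array([[247.6617, 301.3834]])]
```

```bash
python3 -m handwheel '[[[-1.5,-1,2],[0,0,0]],[[-2.8,-1.55,5],[0,0,0]],[[-2.8,-1.55,6.5],[0,0,0]],[[-2.8,-1.55,6.5],[0,0,0]],[[-2.8,-1.55,6.5],[0,0,0]]]'; python3 - <<'E'
from h import *
np.set_printoptions(precision=4,suppress=True,linewidth=200)
Z=R.from_euler('z',CY); f=lambda x,y,z:proj('wrist',CC+Z.apply([x,y,z]))[0]
s=ctrl.get_obs();T=R.from_rotvec(s['tool_rot']);print('tcp',Z.inv().apply(s['tool_pos']-CC))
im=ctrl.get_image('wrist');cv2.imwrite('pics/w8.png',im)
print('key_seat',[(np.round(d['position'],1).tolist(),round(d['score'],2)) for d in ctrl.landmark_of('wrist','key_seat')[:2]],f(0,.015,.157))
print('key_center',[(np.round(d['position'],1).tolist(),round(d['score'],2)) for d in ctrl.landmark_of('wrist','key_center')[:2]],proj('wrist',s['tool_pos']))
g=cv2.GaussianBlur(cv2.cvtColor(im,cv2.COLOR_BGR2GRAY),(3,3),0).astype(float)
for y in(.03,.04,.048):
    c=f(0,y,.157);r=int(round(c[1])); print(y,'row',r,'pred edges',[f(x,y,.1565)[0].round(1) for x in(-.0095,0,.0095)])
    c0=int(c[0])-35; print(c0,g[r-1:r+2,c0:c0+70].mean(0).astype(int).tolist())
# held key profile
for x in(-.02,.0,.03):
    p=proj('wrist',s['tool_pos']+T.apply([x,0,-.007]))[0];r=int(p[1]);c0=int(p[0])-30;print('key row',r,p,c0,g[r-1:r+2,c0:c0+60].mean(0).astype(int).tolist())
E
```

```text
t: 16.75
tool_pos: [0.5735, 0.1895, 0.2178]
tool_rot: [2.128, 2.309, 0.003]
contact_force: [0.8, 0.3, -1.4]
opening: 0.014
grip_force: 50.8
tcp [ 0.0018 -0.0244  0.2178]
key_seat [([314.9, 153.5], 0.89)] [313.888  151.4684]
key_center [([318.8, 253.7], 0.57)] [[317.0269 256.9023]]
0.03 row 127 pred edges [np.float64(298.2), np.float64(314.1), np.float64(329.9)]
279 [151, 155, 157, 158, 159, 160, 160, 163, 167, 167, 166, 168, 171, 174, 175, 174, 172, 168, 156, 131, 109, 103, 105, 105, 104, 104, 103, 103, 104, 105, 106, 105, 105, 105, 105, 105, 105, 105, 104, 103, 104, 105, 105, 105, 105, 105, 105, 106, 98, 81, 88, 127, 156, 167, 175, 179, 179, 179, 177, 176, 175, 175, 174, 171, 169, 168, 167, 166, 166, 165]
0.04 row 110 pred edges [np.float64(297.9), np.float64(314.0), np.float64(330.1)]
279 [153, 154, 157, 158, 159, 160, 162, 165, 167, 167, 168, 170, 173, 175, 175, 174, 170, 167, 158, 135, 111, 104, 106, 106, 105, 104, 104, 104, 105, 106, 107, 107, 106, 106, 107, 107, 107, 106, 105, 104, 104, 105, 105, 106, 106, 106, 107, 107, 108, 105, 110, 133, 153, 165, 174, 180, 180, 180, 179, 17
[... 756 characters left out ...]
30, 33, 34, 34, 33, 32, 31, 34, 41, 46]
key row 264 [316.9861 264.2216] 286 [156, 156, 156, 156, 156, 156, 156, 156, 156, 147, 114, 71, 47, 41, 37, 49, 100, 156, 182, 185, 184, 184, 184, 185, 186, 186, 186, 187, 186, 185, 185, 184, 183, 182, 181, 181, 181, 182, 183, 183, 184, 185, 174, 143, 113, 102, 95, 74, 48, 36, 39, 43, 52, 86, 131, 153, 156, 156, 156, 156]
key row 201 [316.9302 201.876 ] 286 [159, 160, 162, 165, 164, 164, 166, 170, 172, 173, 173, 170, 161, 154, 164, 180, 186, 186, 185, 184, 183, 184, 185, 187, 187, 187, 187, 187, 187, 186, 186, 185, 184, 184, 184, 183, 183, 183, 183, 184, 184, 185, 185, 185, 185, 185, 185, 185, 183, 175, 166, 167, 172, 174, 172, 170, 168, 166, 166, 166]
```

```bash
python3 - <<'E'
from h import *
np.set_printoptions(precision=4,suppress=True,linewidth=200)
im=cv2.imread('pics/w8.png');g=cv2.cvtColor(im,cv2.COLOR_BGR2GRAY).astype(float)
print('key near',318,g[318:345,310:318].mean(1).astype(int).tolist()); print('far',170,g[170:200,312:324].mean(1).astype(int).tolist())
s=ctrl.get_obs();T=R.from_rotvec(s['tool_rot']);Z=R.from_euler('z',CY)
for z in(-.005,-.0065):print(z,[proj('wrist',s['tool_pos']+T.apply([x,0,z]))[0].round(1)[1] for x in(-.0395,-.0375,-.0355,.0355,.0375,.0395)])
print('keyway +y end',75,g[75:100,308:320].mean(1).astype(int).tolist(),[proj('wrist',CC+Z.apply([0,y,.157]))[0].round(1)[1] for y in(.053,.055,.057)])
print(s['tool_pos'],Z.inv().apply(s['tool_pos']-CC)); goal(CC+Z.apply([-.0003,.015,.159]),CY+np.pi/2)
E
```

```text
key near 318 [185, 178, 108, 107, 108, 106, 101, 101, 101, 102, 101, 101, 100, 100, 101, 102, 101, 101, 101, 86, 73, 72, 72, 72, 72, 73, 73]
far 170 [103, 103, 103, 103, 105, 125, 142, 144, 144, 144, 145, 146, 146, 149, 190, 187, 185, 185, 185, 185, 185, 185, 185, 185, 185, 185, 184, 185, 184, 185]
-0.005 [np.float64(332.0), np.float64(328.7), np.float64(325.4), np.float64(188.1), np.float64(183.6), np.float64(179.1)]
-0.0065 [np.float64(334.0), np.float64(330.8), np.float64(327.5), np.float64(189.1), np.float64(184.6), np.float64(180.0)]
keyway +y end 75 [194, 194, 194, 194, 194, 194, 194, 181, 95, 56, 56, 56, 56, 56, 57, 59, 61, 71, 94, 107, 107, 107, 106, 106, 106] [np.float64(86.6), np.float64(83.0), np.float64(79.4)]
[0.5735 0.1896 0.2179] [ 0.0018 -0.0243  0.2179]
shift cm [ 3.93 -0.22  5.89] turn [ 0.002 -0.     0.001]
```

```bash
python3 - <<'E'
from h import *
np.set_printoptions(precision=2,suppress=True,linewidth=200)
im=cv2.imread('pics/w8.png');g=cv2.cvtColor(im,cv2.COLOR_BGR2GRAY).astype(int)
for r in(188,192,198,204,210,310,318,326,333):print(r,285,g[r,285:350].tolist())
s=ctrl.get_obs();T=R.from_rotvec(s['tool_rot'])
def P(x,y,z):return proj('wrist',s['tool_pos']+T.apply([x,y,z]))[0]
for z in(-.004,-.008,-.014):
  for x in(-.035,-.03,.03,.035): print(z,x,P(x,-.008,z),P(x,.008,z))
print('far end bottom',P(.0375,0,.0095),P(.0375,0,.0115))
E
```

```text
188 285 [160, 159, 159, 165, 167, 164, 164, 168, 172, 172, 174, 175, 167, 164, 161, 175, 186, 188, 187, 185, 184, 183, 184, 185, 187, 187, 187, 187, 187, 187, 186, 186, 185, 185, 185, 184, 184, 183, 184, 184, 184, 184, 185, 186, 186, 186, 185, 186, 186, 186, 181, 169, 171, 173, 173, 174, 169, 166, 167, 165, 168, 165, 163, 159, 156]
192 285 [160, 159, 159, 164, 167, 164, 163, 168, 172, 172, 173, 175, 167, 164, 160, 172, 185, 188, 186, 185, 183, 183, 184, 185, 187, 188, 188, 188, 187, 187, 185, 185, 185, 185, 185, 184, 183, 183, 184, 184, 184, 184, 185, 186, 186, 186, 186, 186, 186, 185, 180, 167, 170, 173, 174, 173, 169, 167, 167, 165, 168, 164, 162, 158, 156]
198 285 [159, 159, 158, 162, 166, 164, 162, 166, 171, 172, 173, 175, 169, 166, 153, 169, 185, 187, 186, 184, 183, 183, 183, 185, 187, 188, 187, 187, 187, 187, 185, 186, 186, 184, 184, 184, 183, 183, 183, 183, 184, 184, 185, 186, 185, 185, 185, 186, 186, 185, 179, 159, 167, 174, 174, 173, 169, 167, 167, 164, 163, 162, 161, 158, 156]
204 285 [157, 160, 159, 162, 166, 165, 163, 165, 170, 172, 172, 174, 170, 166, 139, 161, 185, 188,
[... 1627 characters left out ...]
, 99, 98, 98, 95, 85, 76, 73, 74, 73, 73, 73, 72, 72, 72, 61, 48, 46, 46, 52, 90, 35, 31, 32, 33, 31, 29, 30, 40]
-0.004 -0.035 [301.03 323.27] [333.13 323.28]
-0.004 -0.03 [300.85 314.94] [333.29 314.96]
-0.004 0.03 [298.56 199.6 ] [335.32 199.6 ]
-0.004 0.035 [298.35 188.59] [335.5  188.59]
-0.008 -0.035 [300.65 328.64] [333.47 328.66]
-0.008 -0.03 [300.46 320.2 ] [333.63 320.21]
-0.008 0.03 [298.04 202.59] [335.77 202.59]
-0.008 0.035 [297.82 191.31] [335.96 191.31]
-0.014 -0.035 [300.04 337.17] [334.   337.18]
-0.014 -0.03 [299.84 328.53] [334.18 328.54]
-0.014 0.03 [297.21 207.37] [336.51 207.37]
-0.014 0.035 [296.97 195.68] [336.71 195.68]
far end bottom [317.01 175.19] [317.03 174.14]
```

```bash
python3 -m handwheel '[[[2,-0.2,1.5],[0,0,0]],[[3.9,-0.2,3.5],[0,0,0]],[[3.9,-0.2,4.8],[0,0,0]],[[3.9,-0.2,4.8],[0,0,0]],[[3.9,-0.2,4.8],[0,0,0]]]'; python3 -m handwheel '[[[0,0,0],[0,0,0]],[[0,0,0],[0,0,0]],[[0,0,0],[0,0,0]]]'; python3 - <<'E'
from h import *
Z=R.from_euler('z',CY)
s=ctrl.get_obs();print(Z.inv().apply(s['tool_pos']-CC));goal(CC+Z.apply([-.0003,.0148,.1595]),CY+np.pi/2)
E
```

```text
t: 17.52
tool_pos: [0.5675, 0.2275, 0.1683]
tool_rot: [2.129, 2.31, -0.001]
contact_force: [-0.2, -0.4, -1.9]
opening: 0.0141
grip_force: 50.8
t: 17.9
tool_pos: [0.5676, 0.2277, 0.1686]
tool_rot: [2.129, 2.31, 0.001]
contact_force: [0.1, -0.0, -1.8]
opening: 0.0142
grip_force: 50.8
[-0.0009258   0.01409627  0.16861419]
shift cm [0.07 0.06 0.91] turn [ 0. -0.  0.]
```

Key bottom is about at the crown. Correct by 0.6 mm and lower slowly.

```bash
python3 -m handwheel '[[[0.07,0.06,0],[0,0,0]],[[0.07,0.06,0.2],[0,0,0]],[[0.07,0.06,0.4],[0,0,0]],[[0.07,0.06,0.4],[0,0,0]]]'; python3 -m handwheel '[[[0,0,0.2],[0,0,0]],[[0,0,0.4],[0,0,0]],[[0,0,0.4],[0,0,0]]]'
```

```text
t: 18.4
tool_pos: [0.5678, 0.2285, 0.1639]
tool_rot: [-2.129, -2.31, 0.001]
contact_force: [-0.4, 0.3, -1.4]
opening: 0.0139
grip_force: 50.8
t: 18.77
tool_pos: [0.5679, 0.2285, 0.16]
tool_rot: [-2.129, -2.31, 0.001]
contact_force: [-0.3, 0.3, -1.0]
opening: 0.0137
grip_force: 50.8
```

```bash
python3 -m handwheel '[[[0,0,0.05],[0,0,0]],[[0,0,0.1],[0,0,0]],[[0,0,0.1],[0,0,0]]]'; python3 -m handwheel '[[[0,0,0],[0,0,0]],[[0,0,0],[0,0,0]],[[0,0,0],[0,0,0]]]' 0.4 ;  python3 -m handwheel '[[[0,0,-1],[0,0,0]],[[0,0,-3],[0,0,0]],[[-2,0,-5.5],[0,0,0]],[[-4,0,-5.5],[0,0,0]],[[-4,0,-5.5],[0,0,0]]]'; python3 - <<'E'
from h import *
np.set_printoptions(precision=4,suppress=True,linewidth=200)
Z=R.from_euler('z',CY);im=ctrl.get_image('wrist');cv2.imwrite('pics/w9.png',im)
print([(n,[(np.round(d['position'],1).tolist(),round(d['score'],2)) for d in ctrl.landmark_of('wrist',n)[:2]]) for n in('key_center','dog_tail','key_seat')])
f=lambda x,y,z:proj('wrist',CC+Z.apply([x,y,z]))[0]
print('seat',f(0,.015,.157),'tail',f(.08*np.sin(-.5),-.08,.13+.08*np.cos(.5)))
g=cv2.cvtColor(im,cv2.COLOR_BGR2GRAY).astype(int)
for y in(0,.015,.03,.045):
    c=f(0,y,.165);r=int(c[1]+.5);c0=int(c[0])-32
    print(r,c0,'pred key top edges seated',f(-.008,y,.165)[0].round(1),f(.008,y,.165)[0].round(1),'2mm up',f(-.008,y,.167)[0].round(1),f(.008,y,.167)[0].round(1),g[r,c0:c0+64].tolist())
c=int(f(0,.0525,.165)[0]);print('col',c,'ends',f(0,.0525,.165)[1],f(0,.0555,.157)[1],f(0,-.0225,.165)[1],f(0,-.0255,.157)[1],g[60:100,c].tolist(),g[205:250,c].tolist())
E
```

```text
t: 19.15
tool_pos: [0.568, 0.2286, 0.1593]
tool_rot: [-2.129, -2.31, 0.0]
contact_force: [-0.4, -0.5, -0.4]
opening: 0.0135
grip_force: 50.8
t: 19.52
tool_pos: [0.5682, 0.2287, 0.1596]
tool_rot: [2.129, 2.31, 0.001]
contact_force: [-0.5, 0.2, -0.6]
opening: 0.0256
grip_force: 0.0
t: 20.15
tool_pos: [0.5714, 0.1875, 0.2145]
tool_rot: [2.132, 2.308, 0.0]
contact_force: [-0.9, 0.6, -0.4]
opening: 0.0258
grip_force: 0.0
[('key_center', [([319.1, 148.1], 0.94)]), ('dog_tail', []), ('key_seat', [([319.6, 151.7], 0.7)])]
seat [319.2433 152.1797] tail [251.4299 332.6078]
180 287 pred key top edges seated 305.6 332.9 2mm up 305.5 333.0 [158, 160, 159, 162, 166, 166, 165, 165, 171, 173, 173, 175, 175, 169, 166, 143, 107, 126, 177, 191, 190, 188, 188, 188, 189, 189, 190, 190, 190, 188, 187, 186, 184, 184, 184, 185, 186, 188, 188, 188, 188, 188, 188, 185, 140, 84, 137, 158, 166, 177, 180, 179, 179, 177, 175, 175, 175, 174, 169, 168, 167, 166, 165, 165]
155 287 pred key top edges seated 305.3 333.2 2mm up 305.2 333.4 [160, 159, 160, 165, 167, 166, 165, 169, 173, 174, 175, 175, 171, 166, 161, 112,
[... 818 characters left out ...]
193, 194, 193, 192, 192, 191, 190, 189, 190, 190, 190, 191, 192, 193, 193, 193, 192, 191, 178, 130, 110, 149, 160, 169, 180, 181, 181, 181, 180, 177, 176, 177, 176, 174, 171, 170, 170, 167]
col 319 ends 86.62960004995834 81.15951381702357 215.80958138477948 215.65984117485775 [202, 202, 202, 201, 201, 201, 200, 199, 197, 196, 195, 196, 197, 197, 197, 197, 197, 195, 183, 102, 56, 56, 97, 165, 191, 192, 192, 191, 191, 191, 191, 191, 190, 191, 191, 190, 190, 191, 190, 190] [184, 184, 183, 183, 183, 183, 177, 111, 119, 176, 186, 186, 186, 187, 186, 186, 186, 187, 187, 186, 184, 184, 185, 187, 186, 186, 185, 185, 185, 187, 187, 187, 189, 189, 189, 190, 187, 159, 120, 178, 189, 189, 189, 189, 189]
```

The key sits in the keyway with dark gaps on both sides. I press it lightly with shut fingers to check that it is fully down (its top should be at z 0.165).

```bash
python3 -m handwheel '[[[0,0,0],[0,0,0]],[[2,0,0],[0,0,0]],[[4,0,1.5],[0,0,0]],[[4,0,3],[0,0,0]],[[4,0,4],[0,0,0]]]' 1 30; python3 -m handwheel '[[[0,0,0],[0,0,0]],[[0,0,0.2],[0,0,0]],[[0,0,0.4],[0,0,0]],[[0,0,0.6],[0,0,0]]]'; python3 - <<'E'
from h import *
s=ctrl.get_obs();print(R.from_euler('z',-CY).apply(s['tool_pos']-CC))
E
```

```text
t: 20.98
tool_pos: [0.567, 0.2287, 0.1719]
tool_rot: [-2.127, -2.31, 0.004]
contact_force: [-0.9, -0.1, 1.1]
opening: -0.0003
grip_force: 0.0
t: 21.48
tool_pos: [0.5683, 0.2285, 0.1687]
tool_rot: [2.129, 2.309, 0.001]
contact_force: [1.1, 0.7, 0.3]
opening: -0.0004
grip_force: 0.0
[-1.68331940e-04  1.48243863e-02  1.68745752e-01]
```

```bash
python3 -m handwheel '[[[0,0,0.1],[0,0,0]],[[0,0,0.2],[0,0,0]],[[0,0,0.25],[0,0,0]],[[0,0,0.25],[0,0,0]]]';python3 -m handwheel '[[[0,0,0.1],[0,0,0]],[[0,0,0.15],[0,0,0]],[[0,0,0.15],[0,0,0]]]'
```

```text
t: 21.98
tool_pos: [0.568, 0.2286, 0.1658]
tool_rot: [-2.129, -2.31, 0.0]
contact_force: [-0.1, 0.3, -0.3]
opening: 0.0004
grip_force: 0.0
t: 22.35
tool_pos: [0.5682, 0.2286, 0.1651]
tool_rot: [2.129, 2.31, 0.001]
contact_force: [-1.6, 0.2, 3.9]
opening: -0.0
grip_force: 2.2
```

```bash
python3 -m handwheel '[[[0,0,0.08],[0,0,0]],[[0,0,0.1],[0,0,0]]]';python3 -m handwheel '[[[0,0,-2],[0,0,0]],[[0,0,-6],[0,0,0]],[[-4,0,-9],[0,0,0]],[[-6.5,0,-9],[0,0,0]],[[-6.5,0,-9],[0,0,0]]]';python3 -m handwheel '[[[0,0,0],[0,0,0]],[[0,0,0],[0,0,0]],[[0,0,0],[0,0,0]]]'; python3 - <<'E'
from h import *
np.set_printoptions(precision=4,suppress=True,linewidth=200)
Z=R.from_euler('z',CY);im=ctrl.get_image('wrist');cv2.imwrite('pics/w10.png',im)
print([(n,[(np.round(d['position'],1).tolist(),round(d['score'],2)) for d in ctrl.landmark_of('wrist',n)[:2]]) for n in('key_center','dog_tail','key_seat')])
f=lambda x,y,z:proj('wrist',CC+Z.apply([x,y,z]))[0]
for s in(-.05,0,.05):print(s,'seat',f(.027*np.sin(s),.015,.13+.027*np.cos(s)),'tail',f(.08*np.sin(s-.5),-.08,.13+.08*np.cos(s-.5)))
g=cv2.cvtColor(im,cv2.COLOR_BGR2GRAY).astype(int)
for y in(.0,.02,.04):
    c=f(0,y,.165);r=int(c[1]+.5);c0=int(c[0])-55
    print(r,c0,'keytop',f(-.008,y,.165)[0].round(1),f(.008,y,.165)[0].round(1),'edges',f(-.0095,y,.1565)[0].round(1),f(.0095,y,.1565)[0].round(1),'sil',f(-.0277,y,.133)[0].round(1),f(.0277,y,.133)[0].round(1),g[r,c0:c0+112].tolist())
for c in('top','side'):
  ctrl.get_image(c);print(c,[(n,[(np.round(d['position'],1).tolist(),round(d['score'],2)) for d in ctrl.landmark_of(c,n)[:1]],proj(c,P)[0].round(1)) for n,P in(('key_center',CC+Z.apply([0,.015,.157])),('dog_tail',CC+Z.apply([.08*np.sin(-.5),-.08,.13+.08*np.cos(.5)])))])
E
```

```text
t: 22.6
tool_pos: [0.5683, 0.2286, 0.165]
tool_rot: [2.129, 2.31, 0.001]
contact_force: [-4.4, -1.4, 9.4]
opening: -0.0004
grip_force: 4.4
t: 23.22
tool_pos: [0.5739, 0.1627, 0.2545]
tool_rot: [2.131, 2.307, 0.002]
contact_force: [-0.8, 1.2, -0.7]
opening: -0.0002
grip_force: 0.0
t: 23.6
tool_pos: [0.5731, 0.1645, 0.2529]
tool_rot: [-2.128, -2.311, 0.001]
contact_force: [0.2, -0.2, 0.6]
opening: -0.0003
grip_force: 0.0
[('key_center', [([316.4, 102.0], 0.74)]), ('dog_tail', [([259.4, 259.3], 0.71)]), ('key_seat', [([316.2, 111.5], 0.9)])]
-0.05 seat [316.1802 105.7376] tail [254.523  257.9631]
0 seat [318.1379 105.7413] tail [259.257  259.4611]
0.05 seat [320.0956 105.7404] tail [264.2661 260.8528]
129 263 keytop 306.3 329.9 edges 304.6 331.6 sil 282.1 354.1 [146, 145, 144, 144, 144, 144, 144, 143, 144, 143, 143, 143, 146, 159, 189, 203, 202, 200, 187, 147, 115, 124, 130, 138, 142, 149, 159, 158, 158, 159, 159, 162, 167, 166, 165, 167, 172, 174, 174, 174, 169, 166, 120, 60, 152, 187, 192, 191, 190, 191, 192, 192, 193, 192, 192, 190, 188, 187, 186, 187, 190, 190, 191, 191, 190, 190, 1
[... 1032 characters left out ...]
 159, 163, 158, 160, 160, 162, 167, 169, 167, 170, 174, 175, 176, 176, 171, 166, 137, 77, 117, 183, 201, 198, 196, 195, 197, 198, 198, 198, 198, 198, 197, 197, 195, 195, 195, 195, 196, 198, 198, 198, 198, 197, 184, 126, 109, 152, 159, 179, 182, 181, 181, 179, 177, 176, 176, 175, 171, 170, 170, 166, 163, 166, 161, 157, 153, 139, 136, 136, 174, 209, 205, 210, 213, 211, 155, 149, 149, 149, 149, 149, 149, 149, 149, 143, 117, 108, 120]
top [('key_center', [([222.2, 171.2], 0.66)], array([225.5, 169.8])), ('dog_tail', [([251.8, 176.5], 0.92)], array([256.2, 176.6]))]
side [('key_center', [([340.4, 123.5], 0.7)], array([343.2, 126. ])), ('dog_tail', [([337.1, 136.1], 0.87)], array([336.4, 136.9]))]
```

Angle is about 0.01 rad, the key's top is at its seated height, and the tail matches shaft 0. I hand it in.

```bash
python3 -c "
from station import ctrl
print(ctrl.finish_job())"
```

```text
the job is handed in; nothing more can be done
None
```

The job is handed in after about 24 s of robot time: the shaft's keyway faces up (measured within about 0.02 rad), the cover is slid about 102 mm along its rails, and the long key from the middle pocket lies in the keyway, its top at the seated height; the short key and dowel were left in their pockets and the bystander tools were not touched.

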